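Swing the bench lamp aside, put the torque driver away and shut the tray

TASK

Put the torque driver away: first swing the lamp arm out to the left until its head is wholly clear of the tray and the riser, then take the driver from where it stands and lay it flat in the empty front compartment of the pulled-out steel tray, and then push the tray fully home under the riser. The driver is a calibrated tool, so set it down gently and never let it drop or topple over. Leave the amber bottle, the crock and the funnel where they stand.

Things in the scene. Friction and masses are not known exactly. Their poses are not given: they have to be found in the camera images.
- riser: low butcher-block riser fixed on the bench: a wooden slab 280 deep (x) x 350 wide (y) x 30 thick, underside 75 and top 105 above the bench, on grey steel side plates; the tray slides out of its open front. Origin: centre of the front face at bench level; its +x points into the riser (away from the robot), +y to the left, z up
- tray (a joint): how far the steel tray is pulled out of the riser, m: 0 = fully home (tray front flush with the riser front), grows as it comes out along the riser's -x, at most 0.24; starts about 0.19 to 0.215. It slides against about 2 N of friction
- tray_floor (a point): centre of the floor of the tray's empty front compartment, 14 above the bench; axes as the riser's. Inside 132 (x) x 302 (y); walls 4 thick, 44 above this floor; a 4 thick divider, 33 high, parts it from the rear, where hex keys and two black end caps lie. Tray 310 wide outside. A driver lying flat passes under the riser, a standing one does not
- tray_lip (a point): middle of the outer (-x) edge of the tray's dark folded pull lip, 51 above the bench; the lip is 120 wide (y), reaches 22 out from the tray front, its down-turned face spans 44 to 58 above the bench. Push it towards the riser's +x to close the tray
- lamp_arm (a joint): angle of the green lamp arm about its vertical post, rad: 0 = arm points along the riser's -x (straight out at the robot); negative = swung right, over the tray (start -1.15 to -0.8); positive = swung left, away from the tray, to a stop at 1.1. The arm is level, turns clockwise seen from above as the value grows and stays where it is left (friction 0.25 N m)
- lamp_pivot (a point): point on the axis of the lamp's vertical post at the height of the arm's centre line, 222 above the bench; axes as the riser's (they do not turn with the arm). Fixed at 40, 235 in the riser's x, y. The post foot is a flange of radius 45; a hub of radius 19 on top reaches 18 above the arm's centre line
- lamp_head (a point): centre of the underside of the lamp's round hood, 270 from the pivot axis, 77 below the arm's centre line (145 above the bench). Hood diameter 110, narrowing upward, under the arm's outer end; the arm is a round level tube of diameter 18, bare from 20 to 230 out from the pivot axis; it can be pinched from above or pushed sideways
- driver: orange and black torque driver, 185 long, about 0.15 to 0.31 kg, standing on its flat end cap, bit up. Origin: centre of the cap's face; z runs to the bit. Octagonal grip 38 across flats from 0 to 105 (a flat at its +x and every 45 deg), nose cone to 118, round steel bit holder dia 11 to 175, bit to 185. Balances about 60 from the cap; lying, its axis is 19 up and it does not roll
- driver_mid (a point): point on the driver's axis 92.5 from the end cap, half way along the tool
- crock: closed white ceramic crock with a blue lid, diameter 116, 132 tall, standing on the bench; origin centre of its underside
- bottle: closed amber glass bottle, diameter 66, 190 tall, standing on the bench; origin centre of its underside
- funnel: green plastic funnel standing mouth down on the riser, diameter 104, 105 tall; origin centre of its mouth
Mind the look-alikes: they are no part of the job. Several things have the shape of the driver; the one meant has the colours described above.

How it is judged (in metres and radians):
On the way, in this order (a step that is already met when the one before it is completed fails the run):
1. the lamp head is swung out to the left, wholly clear of tray and riser (y of lamp_head in the frame of riser above 0.22 m), for 0.2 s.
2. the driver lies flat in the front compartment, let go, with the tray still pulled out (value of joint tray above 0.1 m and x of driver_mid in the frame of tray_floor between -0.066 and 0.066 m and y of driver_mid in the frame of tray_floor between -0.151 and 0.151 m and z of driver_mid in the frame of tray_floor below 0.03 m and angle between driver's own z axis and vertical between 1.4 and 1.74 rad and contact force between the fingers and driver below 0.1 N), for 0.2 s.
At the end, for the whole second after the job is handed in: Lamp head centre more than 220 mm left of the riser's middle (hood clear of tray and riser); tray home within 6 mm; driver at rest and within 10 degrees of level in the tray's front compartment, its middle inside the walls and less than 30 mm above the floor (y of lamp_head in the frame of riser above 0.22 m and value of joint tray below 0.006 m and x of driver_mid in the frame of tray_floor between -0.066 and 0.066 m and y of driver_mid in the frame of tray_floor between -0.151 and 0.151 m and z of driver_mid in the frame of tray_floor below 0.03 m and angle between driver's own z axis and vertical between 1.4 and 1.74 rad and linear speed of driver below 0.02 m/s); the robot touches nothing.
It fails at once if the driver is dropped or topples: falling free of the fingers faster than 0.7 m/s or turning faster than 7 rad/s (contact force between the fingers and driver below 0.05 N and (linear speed of driver above 0.7 m/s or angular speed of driver above 7 rad/s)).
It fails at once if the crock is shifted more than 30 mm (distance of crock from where it was at the start of the episode above 0.03 m).
It fails at once if the bottle is shifted more than 30 mm (distance of bottle from where it was at the start of the episode above 0.03 m).
It fails at once if the funnel is shifted more than 30 mm (distance of funnel from where it was at the start of the episode above 0.03 m).
It also fails if it takes over 72 s, if anything falls off the work surface, if the arm or the gripper's body presses on something with over 40 N, if the wrist force passes 120 N, or if a joint passes its speed limit or range.

ROBOT

A 6-joint arm with a two-finger parallel gripper is mounted at the origin on the work surface. World frame = base frame: x ahead of the robot, y to its left, z up, the work surface at z = 0. Lengths are in mm, angles in rad, forces in N, time in s.
With the tool pointing down it reaches from about 425 to 1125 mm from the base axis. Payload 14.9 kg.
Tool frame: the origin (TCP) lies on the mounting face of the last link; the fingertips stand 191 mm ahead of it and the grasp point (between the pads) lies 172 mm ahead of it; z points along the fingers, y is the line along which they close (so a half turn about z gives the same grasp; the last joint's range is limited). The gripper opens to 91 mm and grips with 3 to 60 N. Pads are 32 mm wide; open, the fingers measure 118 mm over their backs; the gripper's body (76 mm by 178 mm) begins 60 mm behind the grasp point.
Start: joints at [-1.336, 0.379, 1.734, -0, 1.028, -0.033], TCP at [185.223, -675.065, 404.732] pointing down, gripper open.
Joint ranges: [-2.77, 2.77], [-0.74, 2.19], [0, 2.66], [-1.06, 4.2], [0.31, 2.87], [-3.08, 3.08]. Speed limits (rad/s): [1.89, 1.89, 2.39, 3.14, 3.14, 3.14].

INTERFACE

Orientations are given as a rotation vector (axis times angle).
In Python, from workcell import ctrl, get_image, camera_info, nets gives the robot as it stands. The module is installed in compiled form; this text tells all that it offers.
- The arm moves only by the shell command python3 -m inch 'ROWS' [FORCE]. ROWS is JSON, a list of rows, each a list of 3 entries, a list of its own where there are three numbers: the shift along the tool's x, y, z in cm, then the turn, a rotation vector about the tool's x, y, z in rad, then the finger opening in cm, from 0 to 9.12. A call has 1 to 10 rows; each row shifts and turns the commanded pose from where the row before left it, along the tool's axes as they then stand; what a row does not reach is not made up. A row lasts 1/12 s, in which the tool goes at most 41.7 mm and 7.16 degrees, less where a joint would pass 70% of its speed; a pose out of reach is approached as far as the arm can. A call with a gripper value outside its range is refused whole. The fingers move at their own pace and stop on an object; FORCE is the grip in N (left out, the last holds). Time passes only in rows, so rows that do not move let the fingers close. It gives the time, the measured TCP pose, the force, the opening and the grip force at its end, in the units of the state.
- ctrl.observe(): the state, without advancing time (a new reading comes with each control period).
- get_image(name): name is "side" or "top" or "wrist"; returns the picture (480x640x3 uint8, red, green, blue); there is no depth.
- camera_info(name): a dict with "mtx" (3x3 intrinsics, pixels), "rvec" (rotation vector, rad) and "tvec" (3), from world to camera coordinates, as OpenCV has them. Camera axes: x right, y down, z forward; pixel columns grow to the right and rows downward; lengths in mm; the calibration is good to about 2 mm. A picture is of the moment at which its call begins: read the wrist's pose just before it. camera_info takes no time and is no camera call; for the wrist camera it gives the pose at the moment of the call.
- ctrl.finish_job(): hands the job in; it is judged then, once.
Trained networks look in the newest picture that a camera, given by its name, has taken for a name from the list of things; names that differ only in an ending like _2 or _b are one class to them, and where a whole thing is asked for, a point or a joint stands for the part that bears it (a point fixed in the world has none). Each returns a list of dicts, best first, with "confidence" (0 to 1); they miss things now and then, are a little off and sometimes report something else, mostly with a low value. They report only what shows in the picture. A call takes as long as a camera call. They do not tell look-alikes from the thing itself.
- nets.search_frame(camera, target): "location" ([x, y, z] in mm, in world coordinates, good to about 4 mm: the middle of the surface that is visible of it).
- nets.regions_of(camera, target): "mask" (480x640 bool, what is visible of it).
The state is a dict: "time_s": time; "joint_pos": joint angles; "dq": joint speeds; "joint_torque": joint torques, N m; "position": TCP position; "eef_rot": TCP orientation; "force": force on the tool from outside, world axes, zero at the start; "moment": the same for the moment, N m; "finger_gap": finger opening in mm; "grip_force": force on a finger pad.
Only numpy, scipy, OpenCV 4.12 (cv2) and the standard library are available. Lean on these libraries where they do the work, as an engineer would, in place of code of your own. Each camera call takes 0.05 s, during which the arm holds its last target. There are 200 camera calls.

## Working session

There is one attempt and no reset: what is moved stays moved. The work goes in short steps, Python scripts to look and compute and a shell command to move; the robot and the scene stay as the last step left them, time stands still between calls to the robot, and variables do not carry over. Pictures are saved under pics/ and viewed, at most 14 in all, crops included, and the job is handed in when it is done.

```bash
mkdir -p pics; python3 - <<'E'
from workcell import ctrl,get_image,camera_info,nets
import cv2,numpy as np
for c in("top","side"):
    im=get_image(c); cv2.imwrite(f"pics/{c}0.png",im[:,:,::-1])
    i=camera_info(c); R=cv2.Rodrigues(np.array(i["rvec"]))[0]; print(c,(-R.T@np.array(i["tvec"]).ravel()).round(), R[2].round(2))
    for t in("riser","tray","tray_lip","tray_floor","lamp_head","lamp_arm","driver","crock","bottle","funnel"):
        print(t,[(np.round(d["location"]).tolist(),round(d["confidence"],2)) for d in nets.search_frame(c,t)[:4]])
s=ctrl.observe();print(s)
E
```

```text
top [ 464.  -73. 1449.] [ 0.13  0.01 -0.99]
riser [([753.0, 60.0, 106.0], 0.69), ([576.0, 77.0, 16.0], 0.45)]
tray [([576.0, 75.0, 14.0], 0.73), ([701.0, -303.0, 108.0], 0.51), ([784.0, 121.0, 132.0], 0.44)]
tray_lip [([581.0, 74.0, 16.0], 0.81)]
tray_floor [([576.0, 75.0, 15.0], 0.75)]
lamp_head [([650.0, 93.0, 210.0], 0.95), ([576.0, 76.0, 12.0], 0.61)]
lamp_arm [([650.0, 94.0, 212.0], 0.96)]
driver [([579.0, -176.0, 103.0], 0.82), ([499.0, -285.0, 101.0], 0.78), ([577.0, -279.0, 103.0], 0.77)]
crock [([698.0, -303.0, 111.0], 0.75)]
bottle [([569.0, -445.0, 124.0], 0.87), ([753.0, 58.0, 108.0], 0.56)]
funnel [([782.0, 120.0, 133.0], 0.97), ([497.0, -281.0, 99.0], 0.37)]
side [ 603. -813.  782.] [ 0.    0.75 -0.66]
riser [([766.0, -2.0, 89.0], 0.65), ([502.0, -305.0, 87.0], 0.5)]
tray [([581.0, 54.0, 13.0], 0.71)]
tray_lip [([579.0, 56.0, 12.0], 0.83)]
tray_floor [([581.0, 57.0, 14.0], 0.67), ([650.0, 61.0, 188.0], 0.43)]
lamp_head [([642.0, 51.0, 197.0], 0.73)]
lamp_arm [([576.0, 57.0, 9.0], 0.7), ([642.0, 53.0, 194.0], 0.66)]
driver [([590.0, -194.0, 90.0], 0.93), ([580.0, -307.0,
[... 177 characters left out ...]
, 132.0], 0.72)]
{'time_s': 1.1, 'joint_pos': array([-1.33629798e+00,  3.78890008e-01,  1.73417361e+00,  1.74605309e-06,
        1.02854267e+00, -3.33100213e-02]), 'dq': array([ 0.00136321, -0.00031081,  0.00022072,  0.00048378,  0.00113369,
       -0.00129659]), 'joint_torque': array([ 2.66077711e-05, -7.63694215e+01, -4.34740770e+01,  6.51046378e-02,
        3.89173720e-02,  6.29458827e-05]), 'position': array([ 185.22578549, -675.0711798 ,  404.75183643]), 'eef_rot': array([-3.11345641e+00, -4.19413168e-01, -1.86216388e-07]), 'force': array([ 0.27940495, -0.53376137, -0.11758387]), 'moment': array([-0.01440808,  0.02906047,  0.02306782]), 'grip_force': 0.0, 'finger_gap': 91.1343478278083}
```

View pics/top0.png

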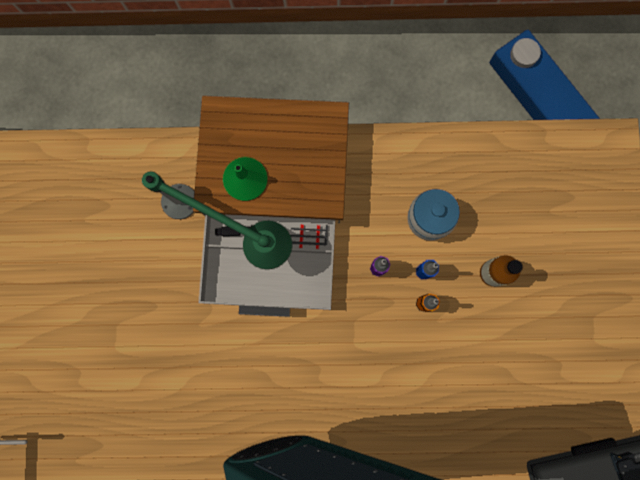

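View pics/side0.png

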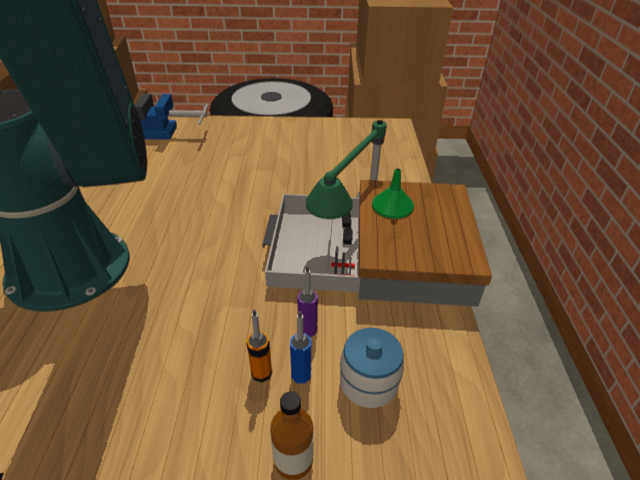

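Top view: the purple (380,267), blue (428,270) and orange (428,303) drivers all have the same shape. Orange and black fits the description. The riser corners are at about (203,97), (349,101) and (343,219), and the lamp hub is at (152,180).

```bash
cat >h.py <<'E'
from workcell import ctrl,get_image,camera_info,nets
import cv2,numpy as np
def ray(c,uv,z):
    i=camera_info(c);R=cv2.Rodrigues(np.array(i["rvec"]))[0];t=np.array(i["tvec"]).ravel();C=-R.T@t
    d=R.T@np.linalg.solve(np.array(i["mtx"]),[uv[0],uv[1],1]);return C+d*(z-C[2])/d[2]
def proj(c,P):
    i=camera_info(c);return cv2.projectPoints(np.array(P,float).reshape(-1,3),np.array(i["rvec"]),np.array(i["tvec"]),np.array(i["mtx"]),None)[0].reshape(-1,2)
E
python3 - <<'E'
from h import *
for n,c,uv,z in [("BL","top",(203,97),105),("BR","top",(349,101),105),("FR","top",(343,219),105),("FL","top",(196,215),105),("hub","top",(152,180),240),("trFL","top",(201,303),58),("trFR","top",(331,309),58),("lipL","top",(239,315),58),("lipR","top",(291,316),58),("sFR","side",(360,277),105),("sBR","side",(485,277),105),("sFL","side",(360,184),105),("sBL","side",(464,184),105),("shub","side",(380,124),240)]:
    print(n,ray(c,uv,z).round(1))
im=get_image("top");a=cv2.resize(im[235:325,350:530],None,fx=4,fy=4,interpolation=2)
ms=get_image("side");b=cv2.resize(ms[250:420,220:370],None,fx=2.12,fy=2.12,interpolation=2)
a=a[:360];b=b[:360,:];cv2.imwrite("pics/crop.png",cv2.resize(np.hstack([a,b]),None,fx=.75,fy=.75)[:,:,::-1])
for c in("top","side"):
  nets_im=get_image(c)
  for m in nets.regions_of(c,"driver"):
    y,x=np.where(m["mask"]);print(c,m["confidence"],x.mean(),y.mean(),y.min(),y.max(),x.min(),x.max(),nets_im[m["mask"]].mean(0))
E
```

```text
BL [988.4 231.2 105. ]
BR [ 971.4 -114.6  105. ]
FR [689.3 -94.9 105. ]
FL [704.9 244.4 105. ]
hub [756.9 305.9 240. ]
trFL [503.6 241.2  58. ]
trFR [484.6 -63.5  58. ]
lipL [474.2 151.9  58. ]
lipR [469.9  30.2  58. ]
sFR [ 693.7 -124.6  105. ]
sBR [ 956.5 -119.2  105. ]
sFL [715.1 227.8 105. ]
sBL [994.2 235.4 105. ]
shub [761.9 304.7 240. ]
top 0.76 380.07394366197184 265.2288732394366 256 274 371 390 [71.37323944 54.23943662 72.3028169 ]
top 0.71 427.3141993957704 269.238670694864 260 278 416 438 [46.07854985 56.79456193 78.6918429 ]
top 0.53 427.43490304709144 302.21329639889194 293 311 416 439 [96.3933518  66.17728532 38.42936288]
side 0.68 258.7347789824854 352.68890742285237 311 382 246 271 [94.9057548  60.65804837 28.10175146]
side 0.68 308.3382352941176 307.18325791855204 267 336 297 318 [72.52036199 46.93665158 73.70475113]
side 0.63 300.16137566137564 353.0987654320988 311 383 289 311 [43.60141093 58.35185185 86.24426808]
side 0.17 344.1515613099771 178.82749428789032 120 219 306 386 [51.16222391 73.08453922 52.4428789 ]
```

View pics/crop.png

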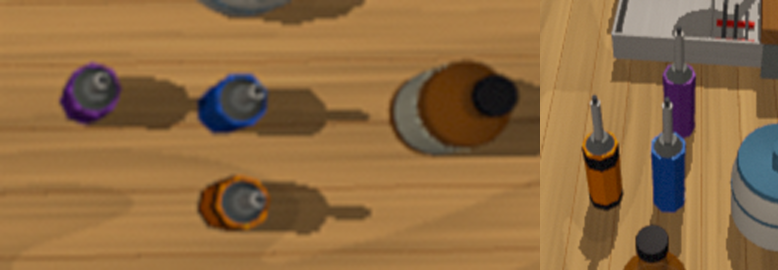

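The crop confirms it: the orange and black driver is at (428,303) in the top view and (259,352) in the side view. Next I'll work out the lamp arm's angle and fit the driver's position.

```bash
python3 - <<'E'
from h import *
from scipy.optimize import least_squares
a=np.arange(16)*np.pi/8
def ring(r,z): return np.c_[r*np.cos(a),r*np.sin(a),0*a+z]
M=np.vstack([ring(20,0),ring(20,105),ring(5.5,118),ring(5.5,175),ring(3,185)])
obs={"top":(416,439,293,311),"side":(246,271,311,382)}
def res(p):
    o=[]
    for c,b in obs.items():
        q=proj(c,M+[p[0],p[1],0]); o+=[q[:,0].min()-b[0],q[:,0].max()-b[1]-1,q[:,1].min()-b[2],q[:,1].max()-b[3]-1]
    return np.array(o)
s=least_squares(res,[499,-290],loss="soft_l1");print(s.x,res(s.x).round(1))
h=ray("top",(152,180),240);e=ray("top",(265,240),231);print(h,e,e-h,np.linalg.norm((e-h)[:2]),np.arctan2(*(h-e)[[1,0]]))
m=ray("top",(215,213),231);print(m,np.arctan2(*(h-m)[[1,0]]))
e=ray("side",(329,180),231);h=ray("side",(380,124),240);print(e,np.arctan2(*(h-e)[[1,0]]))
E
```

```text
[ 496.68193421 -291.79033548] [ 0.7  0.8 -0.3 -0.9 -0.1 -0.9 -1.3 -0.4]
[756.86874819 305.92299505 240.        ] [626.9328397   70.13531169 231.        ] [-129.93590848 -235.78768336   -9.        ] 269.21956083778014 1.0671307218004387
[685.8461952  174.81421795 231.        ] 1.074342327077924
[627.151605    48.27654646 231.        ] 1.0867929368970344
```

```bash
python3 -m inch '[[[0,0,-3.75],[0,0,0],9.1],[[0,0,-3.75],[0,0,0],9.1],[[1.4,-1.4,0],[0,0,0],4.5],[[2.8,-2.7,0],[0,0,0],4.5],[[2.8,-2.7,0],[0,0,0],4.5],[[2.8,-2.7,0],[0,0,0],4.5],[[2.8,-2.7,0],[0,0,0],4.5],[[2.8,-2.7,0],[0,0,0],4.5],[[2.8,-2.7,0],[0,0,0],4.5],[[2.8,-2.7,0],[0,0,0],4.5]]' 20
python3 -m inch '[[[2.8,-2.7,0],[0,0,0],4.5],[[2.8,-2.7,0],[0,0,0],4.5],[[2.8,-2.7,0],[0,0,0],4.5],[[2.8,-2.7,0],[0,0,0],4.5],[[2.8,-2.7,0],[0,0,0],4.5],[[2.8,-2.7,0],[0,0,0],4.5],[[2.8,-2.7,0],[0,0,0],4.5],[[2.8,-2.7,0],[0,0,0],4.5],[[2.8,-2.7,0],[0,0,0],4.5],[[2.8,-2.7,0],[0,0,0],4.5]]'
python3 -m inch '[[[2.8,-2.7,0],[0,0,0],4.5],[[2.8,-2.7,0],[0,0,0],4.5],[[2.8,-2.7,0],[0,0,0],4.5],[[2.8,-2.7,0],[0,0,0],4.5],[[2.8,-2.7,0],[0,0,0],4.5],[[2.8,-2.7,0],[0,0,0],4.5],[[2.8,-2.7,0],[0,0,0],4.5],[[1.4,-1.4,0],[0,0,0],4.5]]'
python3 -m inch '[[[0,0,0],[0,0,-0.1],4.5],[[0,0,0],[0,0,-0.1],4.5],[[0,0,0],[0,0,-0.1],4.5],[[0,0,0],[0,0,-0.1],4.5],[[0,0,0],[0,0,-0.1],4.5],[[0,0,0],[0,0,-0.1],4.5],[[0,0,0],[0,0,-0.1],4.5],[[0,0,0],[0,0,-0.1],4.5],[[0,0,0],[0,0,0],4.5]]'
cat >>h.py <<'E'
def st():
    s=ctrl.observe();R=cv2.Rodrigues(s["eef_rot"])[0]
    print("t",round(s["time_s"],2),"p",s["position"].round(1).tolist(),"q",s["joint_pos"].round(3).tolist(),"F",s["force"].round(1).tolist(),"gap",round(s["finger_gap"],1),round(s["grip_force"],1));print("R",R.round(3).tolist());return s,R
E
python3 -c "
from h import *
s,R=st();w=lambda x:print('tool cm',(R.T@(np.array(x)-s['position'])/10).round(2))
w([691,182,394])"
```

```text
time_s: 2.23
position: [334.5, -422.0, 479.9]
eef_rot: [3.113, 0.419, 0.0]
force: [0.3, 0.1, -0.6]
finger_gap: 45.2
grip_force: 0.0
time_s: 3.07
position: [533.2, -87.3, 480.0]
eef_rot: [3.113, 0.42, 0.001]
force: [0.2, -1.0, 0.3]
finger_gap: 44.7
grip_force: 0.0
time_s: 3.73
position: [682.7, 165.4, 479.6]
eef_rot: [-3.113, -0.422, -0.001]
force: [0.8, 0.6, 0.3]
finger_gap: 44.8
grip_force: 0.0
time_s: 4.48
position: [681.4, 162.1, 479.7]
eef_rot: [-2.701, -1.605, 0.0]
force: [0.3, 0.4, 0.3]
finger_gap: 44.9
grip_force: 0.0
t 4.48 p [681.4, 162.1, 479.7] q [0.2, 0.307, 1.687, -0.0, 1.148, 0.698] F [0.3, 0.4, 0.3] gap 44.9 0.0
R [[0.478, 0.878, -0.0], [0.878, -0.478, -0.0], [-0.0, -0.0, -1.0]]
tool cm [ 2.21 -0.11  8.57]
```

```bash
python3 -m inch '[[[0,0,2.9],[0,0,0],4.5],[[0,0,2.8],[0,0,0],4.5],[[0,0,2.8],[0,0,0],4.5],[[0,0,0],[0,0,0],4.5]]'
python3 -m inch '[[[0,-0.8,0],[0,0,0.05],3.5],[[0.08,-1.62,0],[0,0,0.1],3.5],[[0.08,-1.62,0],[0,0,0.1],3.5],[[0.08,-1.62,0],[0,0,0.1],3.5],[[0.08,-1.62,0],[0,0,0.1],3.5],[[0.08,-1.62,0],[0,0,0.1],3.5],[[0.08,-1.62,0],[0,0,0.1],3.5],[[0.08,-1.62,0],[0,0,0.1],3.5]]'
python3 -c "
from h import *
s,R=st()"
```

```text
time_s: 4.82
position: [679.9, 161.8, 389.2]
eef_rot: [-2.705, -1.593, 0.011]
force: [-0.6, -0.2, -0.9]
finger_gap: 44.7
grip_force: 0.0
time_s: 5.48
position: [605.1, 253.7, 396.4]
eef_rot: [3.104, 0.485, 0.001]
force: [0.1, -2.3, 0.2]
finger_gap: 35.1
grip_force: 0.9
t 5.48 p [605.1, 253.7, 396.4] q [0.362, 0.321, 1.831, -0.0, 0.988, 1.622] F [0.1, -2.3, 0.2] gap 35.1 0.9
R [[0.952, 0.305, 0.001], [0.305, -0.952, -0.0], [0.001, 0.0, -1.0]]
```

```bash
python3 -m inch '[[[0.08,-1.62,0],[0,0,0.1],3.5],[[0.08,-1.62,0],[0,0,0.1],3.5],[[0.08,-1.62,0],[0,0,0.1],3.5],[[0.08,-1.62,0],[0,0,0.1],3.5],[[0.08,-1.62,0],[0,0,0.1],3.5],[[0.08,-1.62,0],[0,0,0.1],3.5],[[0.08,-1.62,0],[0,0,0.1],3.5],[[0.08,-1.62,0],[0,0,0.1],3.5],[[0.04,-0.81,0],[0,0,0.05],3.5],[[0,0,0],[0,0,0],3.5]]'
python3 -m inch '[[[0,0.3,0],[0,0,0],5],[[0,0,0],[0,0,0],5],[[0,0,-3],[0,0,0],5],[[0,0,-3],[0,0,0],5],[[0,0,-3],[0,0,0],5],[[0,0,0],[0,0,0],5],[[0,0,0],[0,0,0],5]]'
python3 -c "
from h import *
s,R=st();get_image('top');print([(np.round(d['location']),d['confidence']) for d in nets.search_frame('top','lamp_head')[:2]])"
```

```text
time_s: 6.32
position: [620.5, 387.6, 396.4]
eef_rot: [-3.028, 0.832, -0.002]
force: [0.4, -0.6, -0.9]
finger_gap: 34.8
grip_force: 0.0
time_s: 6.9
position: [618.3, 383.0, 487.3]
eef_rot: [-3.029, 0.825, -0.004]
force: [-0.3, 0.3, -0.4]
finger_gap: 49.9
grip_force: 0.0
t 6.9 p [618.3, 383.0, 487.3] q [0.523, 0.344, 1.624, -0.0, 1.171, 2.625] F [-0.3, 0.3, -0.4] gap 49.9 0.0
R [[0.862, -0.507, 0.003], [-0.507, -0.862, 0.002], [0.002, -0.003, -1.0]]
[(array([670., 362., 223.]), 0.91)]
```

```bash
cat >kin.py <<'E'
import numpy as np
from scipy.spatial.transform import Rotation as Ro
from scipy.optimize import least_squares
D=np.array([(.379,1.734,700,404.75),(.307,1.687,np.hypot(681.4,162.1),479.7),(.321,1.831,np.hypot(605.1,253.7),396.4),(.344,1.624,np.hypot(618.3,383),487.3)])
A=[];b=[]
for q2,q3,r,z in D:
    s=q2+q3;A+=[[1,0,np.sin(q2),np.sin(s)],[0,1,np.cos(q2),np.cos(s)]];b+=[r,z]
x,rs,_,_=np.linalg.lstsq(np.array(A),np.array(b),rcond=None)
a1,hd,L1,L2=x
if __name__=="__main__":print(x.round(1),(np.array(A)@x-b).round(1))
def fk(q,d):
    R1=Ro.from_euler('z',q[0]);w=R1.apply([a1+L1*np.sin(q[1])+L2*np.sin(q[1]+q[2]),0,hd+d+L1*np.cos(q[1])+L2*np.cos(q[1]+q[2])])
    R=R1*Ro.from_euler('y',q[1]+q[2])*Ro.from_euler('z',q[3])*Ro.from_euler('y',q[4])*Ro.from_euler('z',q[5]+np.pi/2)
    return w+d*R.apply([0,0,1]),R
lo=np.array([-2.77,-.74,0,-1.06,.31,-3.08]);hi=np.array([2.77,2.19,2.66,4.2,2.87,3.08])
def ik(p,R,q0,d):
    f=lambda q:np.r_[(fk(q,d)[0]-p)/100,(fk(q,d)[1].inv()*R).as_rotvec()]
    s=least_squares(f,np.clip(q0,lo+.01,hi-.01),bounds=(lo,hi));return s.x,np.abs(s.fun).max()
E
python3 kin.py; python3 - <<'E'
from kin import *
q=[0.523,0.344,1.624,0,1.171,2.625];print(fk(q,100)[0],fk(q,100)[1].as_matrix().round(3).tolist())
def pose(psi,tilt,sg,p,off):  # tilt below horizontal
    t=np.array([np.cos(tilt)*np.cos(psi),np.cos(tilt)*np.sin(psi),-np.sin(tilt)])
    y=sg*np.array([np.sin(psi),-np.cos(psi),0]);x=np.cross(y,t);return p-off*t,Ro.from_matrix(np.c_[x,y,t])
P=np.array([497,-292,80.])
for d in(80,120):
  for psi in(15,45,70):
   for sg in(1,-1):
    for off in(180,310):
      for g in (1.4,-.8):
        q,e=ik(*pose(np.radians(psi),np.radians(20),sg,P,off),[-1,.4,2,g,1.5,0],d)
        if e<.01:print(d,psi,sg,off,q.round(2))
E
```

```text
[-12.3 232.2 522.2 607.1] [ 1.  -0.7 -1.3  1.   3.8 -2.  -3.6  1.7]
[627.21739277 361.62355359 488.97460434] [[0.862, -0.507, 0.002], [-0.507, -0.862, 0.001], [0.001, -0.002, -1.0]]
80 15 1 180 [-0.94  0.57  2.29  1.83  1.13 -1.28]
80 15 1 180 [-0.94  0.57  2.29  1.83  1.13 -1.28]
80 15 1 310 [-1.22  0.44  2.36  1.54  1.21 -1.21]
80 15 1 310 [-1.22  0.44  2.36  1.54  1.21 -1.21]
80 15 -1 180 [-0.94  0.57  2.29  1.83  1.13  1.86]
80 15 -1 310 [-1.22  0.44  2.36  1.54  1.21  1.94]
80 45 1 180 [-0.96  0.67  2.04  1.26  1.33 -1.13]
80 45 1 180 [-0.96  0.67  2.04  1.26  1.33 -1.13]
80 45 1 310 [-1.16  0.62  1.99  1.07  1.45 -1.08]
80 45 1 310 [-1.16  0.62  1.99  1.07  1.45 -1.08]
80 45 -1 180 [-0.96  0.67  2.04  1.26  1.33  2.01]
80 45 -1 180 [-0.96  0.67  2.04  1.26  1.33  2.01]
80 45 -1 310 [-1.16  0.62  1.99  1.07  1.45  2.07]
80 45 -1 310 [-1.16  0.62  1.99  1.07  1.45  2.07]
80 70 1 180 [-0.9   0.77  1.83  0.93  1.53 -1.11]
80 70 1 180 [-0.9   0.77  1.83  0.93  1.53 -1.11]
80 70 1 310 [-1.04  0.78  1.68  0.81  1.68 -1.06]
80 70 1 310 [-1.04  0.78  1.68  0.81  1.68 -1.06]
80 70 -1 180
[... 623 characters left out ...]
0.69  1.95  1.03  1.47 -1.11]
120 45 1 310 [-1.22  0.69  1.95  1.03  1.47 -1.11]
120 45 -1 180 [-1.03  0.73  2.01  1.21  1.34  1.97]
120 45 -1 180 [-1.03  0.73  2.01  1.21  1.34  1.97]
120 45 -1 310 [-1.22  0.69  1.95  1.03  1.47  2.03]
120 45 -1 310 [-1.22  0.69  1.95  1.03  1.47  2.03]
120 70 1 180 [-0.95  0.83  1.77  0.89  1.55 -1.13]
120 70 1 180 [-0.95  0.83  1.77  0.89  1.55 -1.13]
120 70 1 310 [-1.08  0.85  1.61  0.78  1.7  -1.08]
120 70 1 310 [-1.08  0.85  1.61  0.78  1.7  -1.08]
120 70 -1 180 [-0.95  0.83  1.77  0.89  1.55  2.01]
120 70 -1 180 [-0.95  0.83  1.77  0.89  1.55  2.01]
120 70 -1 310 [-1.08  0.85  1.61  0.78  1.7   2.06]
120 70 -1 310 [-1.08  0.85  1.61  0.78  1.7   2.06]
```

```bash
python3 -m inch '[[[0.4,2,0],[0,0,0],6],[[0.8,3.9,0],[0,0,0],6],[[0.8,3.9,0],[0,0,0],6],[[0.8,3.9,0],[0,0,0],6],[[0.8,3.9,0],[0,0,0],6],[[0.8,3.9,0],[0,0,0],6],[[0.8,3.9,0],[0,0,0],6],[[0.8,3.9,0],[0,0,0],6],[[0.8,3.9,0],[0,0,0],6],[[0.8,3.9,0],[0,0,0],6]]'
python3 -m inch '[[[0.8,3.9,0],[0,0,0],6],[[0.8,3.9,0],[0,0,0],6],[[0.8,3.9,0],[0,0,0],6],[[0.8,3.9,0],[0,0,0],6],[[0.8,3.9,0],[0,0,0],6],[[0.8,3.9,0],[0,0,0],6],[[0.8,3.9,0],[0,0,0],6],[[0.8,3.9,0],[0,0,0],6],[[0.8,3.9,0],[0,0,0],6],[[0.8,3.9,0],[0,0,0],6]]'
python3 -m inch '[[[0.8,3.9,0],[0,0,0],6],[[0.8,3.9,0],[0,0,0],6],[[0.4,2,0],[0,0,0],6],[[0,0,0],[0,0,-0.1],6],[[0,0,0],[0,0,-0.12],6],[[0,0,0],[0,0,-0.12],6],[[0,0,0],[0,0,-0.12],6],[[0,0,0],[0,0,-0.12],6],[[0,0,0],[0,0,-0.12],6],[[0,0,0],[0,0,-0.12],6]]'
python3 -m inch '[[[0,0,0],[0,0,-0.12],6],[[0,0,0],[0,0,-0.12],6],[[0,0,0],[0,0,-0.12],6],[[0,0,0],[0,0,-0.12],6],[[0,0,0],[0,0.05,0],6],[[0,0,0],[0,0.12,0],6],[[0,0,0],[0,0.12,0],6],[[0,0,0],[0,0.12,0],6],[[0,0,0],[0,0.12,0],6],[[0,0,0],[0,0,0],6]]'
python3 -c "
from h import *
s,R=st();cv2.imwrite('pics/top1.png',get_image('top')[:,:,::-1])"
```

```text
time_s: 7.83
position: [494.0, 23.8, 483.5]
eef_rot: [3.031, -0.825, -0.003]
force: [1.2, -0.3, -0.8]
finger_gap: 59.9
grip_force: 0.0
time_s: 8.67
position: [364.9, -352.8, 483.6]
eef_rot: [-3.03, 0.826, 0.002]
force: [1.2, -0.1, -0.1]
finger_gap: 59.9
grip_force: 0.0
time_s: 9.5
position: [333.7, -445.6, 483.3]
eef_rot: [-3.106, -0.46, 0.002]
force: [0.1, 0.1, 0.3]
finger_gap: 60.0
grip_force: 0.0
time_s: 10.33
position: [333.5, -445.8, 483.2]
eef_rot: [-2.643, -1.066, -0.725]
force: [-0.7, 0.3, -0.8]
finger_gap: 60.1
grip_force: 0.0
t 10.33 p [333.5, -445.8, 483.2] q [-1.04, 0.085, 1.968, 0.546, 1.276, -0.448] F [-0.7, 0.3, -0.8] gap 60.1 0.0
R [[0.62, 0.694, 0.367], [0.596, -0.72, 0.356], [0.511, -0.002, -0.859]]
```

View pics/top1.png

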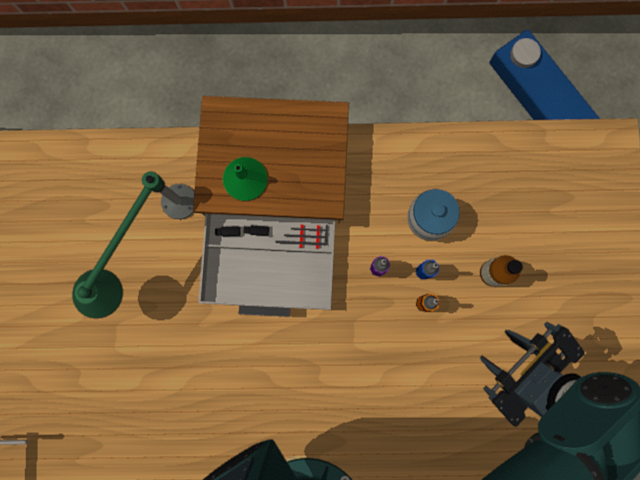

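The lamp head (97,293) is now well left of the tray, and all three drivers are still standing. I'll pitch the tool further.

```bash
python3 -m inch '[[[0,0,0],[0,0.114,0],6],[[0,0,0],[0,0.114,0],6],[[0,0,0],[0,0.114,0],6],[[0,0,0],[0,0.114,0],6],[[0,0,0],[0,0.114,0],6],[[0,0,0],[0,0.114,0],6],[[0,0,0],[0,0,0],6]]'
cat >>h.py <<'E'
def tgt(P,off):
    s,R=st();p=np.array(P)-off*R[:,2];print("tcp target",p.round(1),"tool cm",(R.T@(p-s["position"])/10).round(2),"z elev",np.degrees(np.arcsin(R[2,2])).round(1),"yaw",np.degrees(np.arctan2(R[1,2],R[0,2])).round(1),"y-tilt",R[2,1].round(3))
E
python3 -c "
from h import *
tgt([497,-292,80],320)
for d in nets.regions_of('top','driver') if get_image('top') is not None else []: 
    y,x=np.where(d['mask']);print(x.mean(),y.mean())"
```

```text
time_s: 10.97
position: [333.9, -445.6, 483.4]
eef_rot: [-2.111, -0.85, -1.466]
force: [-0.5, -0.7, -1.0]
finger_gap: 60.2
grip_force: 0.0
t 10.97 p [333.9, -445.6, 483.4] q [-1.096, 0.143, 1.982, 1.116, 1.62, -0.614] F [-0.5, -0.7, -1.0] gap 60.2 0.0
R [[0.253, 0.695, 0.673], [0.239, -0.719, 0.652], [0.938, -0.004, -0.348]]
tcp target [ 281.5 -500.8  191.3] tool cm [-30.02   0.45   3.03] z elev -20.4 yaw 44.1 y-tilt -0.004
427.74254742547424 302.1544715447154
427.2022471910112 268.8792134831461
380.0128617363344 265.7877813504823
126.34326923076924 248.28028846153848
```

```bash
python3 -m inch '[[[-1.7,0.05,0],[0,0,0],6],[[-3.4,0.05,0],[0,0,0],6],[[-3.4,0.05,0],[0,0,0],6],[[-3.4,0.05,0.5],[0,0,0],6],[[-3.4,0.05,0.5],[0,0,0],6],[[-3.4,0.05,0.5],[0,0,0],6],[[-3.4,0.05,0.5],[0,0,0],6],[[-3.4,0.05,0.5],[0,0,0],6],[[-3.4,0.05,0.5],[0,0,0],6],[[-1.1,0,0],[0,0,0],6]]'
python3 -c "
from h import *
im=get_image('wrist');cv2.imwrite('pics/w1.png',im[:,:,::-1]);tgt([497,-292,80],182)
p=proj('wrist',[[497,-292,z] for z in(0,80,105,185)]);print(p)
for d in nets.regions_of('wrist','driver'):
    y,x=np.where(d['mask']);print(x.min(),x.max(),x.mean(),y.min(),y.max(),d['confidence'])
    for v in (y.min()+5,(y.min()+y.max())//2,y.max()-5): r=x[y==v];print(v,r.min(),r.max())
"
```

```text
time_s: 11.9
position: [281.3, -501.5, 189.2]
eef_rot: [-2.114, -0.853, -1.459]
force: [-0.3, 1.5, 0.1]
finger_gap: 59.7
grip_force: 0.0
t 11.95 p [281.2, -501.9, 189.5] q [-1.217, 0.641, 1.973, 1.037, 1.458, -1.084] F [-1.1, 1.1, -0.6] gap 60.0 0.0
R [[0.256, 0.696, 0.671], [0.241, -0.718, 0.653], [0.936, -0.005, -0.352]]
tcp target [ 374.9 -410.8  144. ] tool cm [3.300e-01 1.000e-02 1.384e+01] z elev -20.6 yaw 44.2 y-tilt -0.005
[[328.5120016  293.62278815]
 [328.07110114 225.94912165]
 [327.90448983 200.37600602]
 [327.23861549  98.17117149]]
303 352 327.55560675883254 95 306 0.93
100 323 331
200 304 352
301 313 344
293 320 307.84022155943757 59 219 0.7
64 307 312
139 293 319
214 299 302
361 408 384.810502283105 77 268 0.55
82 392 399
172 366 408
263 364 387
```

View pics/w1.png

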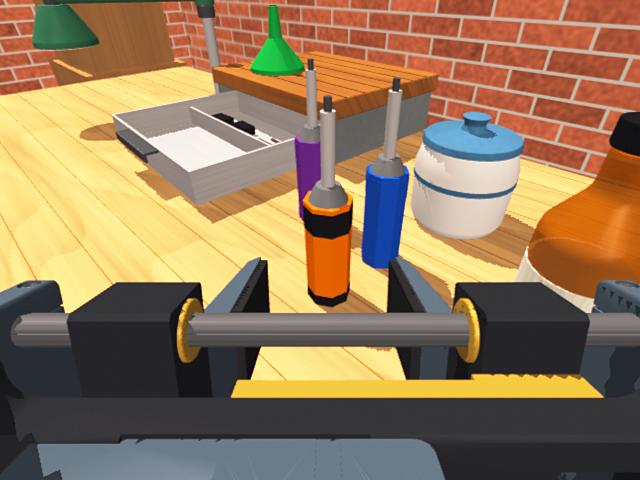

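The orange driver (328,225) is centred between the open fingers and a flat faces the camera. Blue (385,215) lies beyond fingertip reach. I'll go in and grip.

```bash
python3 -m inch '[[[0.1,0,1],[0,0,0],6],[[0.1,0,2],[0,0,0],6],[[0.1,0,2],[0,0,0],6],[[0,0,2],[0,0,0],6],[[0,0,2],[0,0,0],6],[[0,0,2],[0,0,0],6],[[0,0,1.5],[0,0,0],6],[[0,0,1],[0,0,0],6],[[0,0,0.3],[0,0,0],6],[[0,0,0],[0,0,0],6]]'
python3 -c "
from h import *
tgt([497,-292,80],182)"
python3 -m inch '[[[0,0,0],[0,0,0],5],[[0,0,0],[0,0,0],4.5],[[0,0,0],[0,0,0],4.2],[[0,0,0],[0,0,0],4],[[0,0,0],[0,0,0],3.8],[[0,0,0],[0,0,0],3.4],[[0,0,0],[0,0,0],3.2],[[0,0,0],[0,0,0],3],[[0,0,0],[0,0,0],3],[[0,0,0],[0,0,0],3]]' 45
python3 -c "
from h import *
im=get_image('wrist');cv2.imwrite('pics/w2.png',im[:,:,::-1]);st()"
```

```text
time_s: 12.83
position: [376.4, -411.5, 148.3]
eef_rot: [-2.113, -0.855, -1.467]
force: [0.2, 0.1, -0.9]
finger_gap: 60.0
grip_force: 0.0
t 12.83 p [376.4, -411.5, 148.3] q [-1.001, 0.692, 2.022, 1.242, 1.327, -1.139] F [0.2, 0.1, -0.9] gap 60.0 0.0
R [[0.251, 0.695, 0.673], [0.243, -0.719, 0.651], [0.937, 0.001, -0.35]]
tcp target [ 374.4 -410.6  143.6] tool cm [-0.46 -0.21  0.1 ] z elev -20.5 yaw 44.0 y-tilt 0.001
time_s: 13.67
position: [375.9, -411.9, 147.8]
eef_rot: [-2.113, -0.854, -1.468]
force: [-1.1, -0.4, 2.2]
finger_gap: 39.1
grip_force: 44.7
t 13.72 p [375.8, -411.9, 147.8] q [-1.002, 0.693, 2.022, 1.242, 1.327, -1.14] F [-1.8, -1.1, 1.8] gap 39.5 44.7
R [[0.251, 0.695, 0.674], [0.243, -0.719, 0.651], [0.937, 0.0, -0.349]]
```

View pics/w2.png

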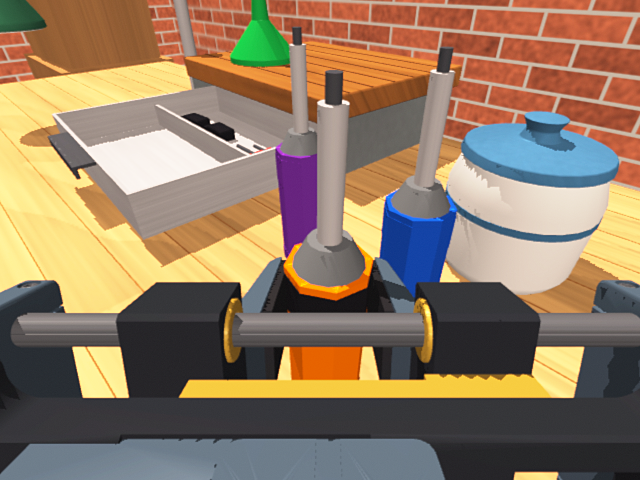

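```bash
python3 -m inch '[[[0.5,0,-0.19],[0,0,0],3],[[1.2,0,-0.44],[0,0,0],3],[[2.3,0,-0.87],[0,0,0],3],[[2.8,0,-1.05],[0,0,0],3],[[2.8,0,-1.05],[0,0,0],3],[[2.8,0,-1.05],[0,0,0],3],[[2.8,0,-1.05],[0,0,0],3],[[2.8,0,-1.05],[0,0,0],3],[[2.8,0,-1.05],[0,0,0],3],[[1.4,0,-0.5],[0,0,0],3]]'
python3 -m inch '[[[0,0,0],[0,-0.05,0],3],[[0,0,0],[0,-0.1,0],3],[[0,0,0],[0,-0.1,0],3],[[0,0,0],[0,-0.1,0],3],[[0,0,0],[0,-0.1,0],3],[[0,0,0],[0,-0.1,0],3],[[0,0,0],[0,-0.1,0],3],[[0,0,0],[0,-0.1,0],3],[[0,0,0],[0,-0.1,0],3],[[0,0,0],[0,-0.1,0],3]]'
python3 -m inch '[[[0,0,0],[0,-0.1,0],3],[[0,0,0],[0,-0.1,0],3],[[0,0,0],[0,-0.1,0],3],[[0,0,0],[0,-0.1,0],3],[[0,0,0],[0,-0.1,0],3],[[0,0,0],[0,-0.1,0],3],[[0,0,0],[0,-0.02,0],3],[[0,0,0],[0,0,0],3]]'
python3 -c "
from h import *
st();im=get_image('wrist');cv2.imwrite('pics/w3.png',im[:,:,::-1]);im=get_image('top');cv2.imwrite('pics/top2.png',im[:,:,::-1])"
```

```text
time_s: 14.55
position: [375.7, -411.9, 389.2]
eef_rot: [-2.114, -0.858, -1.47]
force: [1.2, -0.2, -1.8]
finger_gap: 39.4
grip_force: 44.7
time_s: 15.38
position: [375.4, -411.6, 385.7]
eef_rot: [-2.804, -1.132, -0.366]
force: [-0.6, -0.5, -1.6]
finger_gap: 39.5
grip_force: 44.7
time_s: 16.05
position: [375.7, -411.5, 385.2]
eef_rot: [2.752, 1.111, -0.493]
force: [0.2, 0.3, -0.1]
finger_gap: 39.2
grip_force: 44.7
t 16.05 p [375.7, -411.5, 385.2] q [-0.824, 0.188, 2.038, -0.439, 0.955, 0.243] F [0.2, 0.3, -0.1] gap 39.2 44.7
R [[0.675, 0.694, -0.25], [0.651, -0.72, -0.242], [-0.347, 0.0, -0.938]]
```

View pics/w3.png

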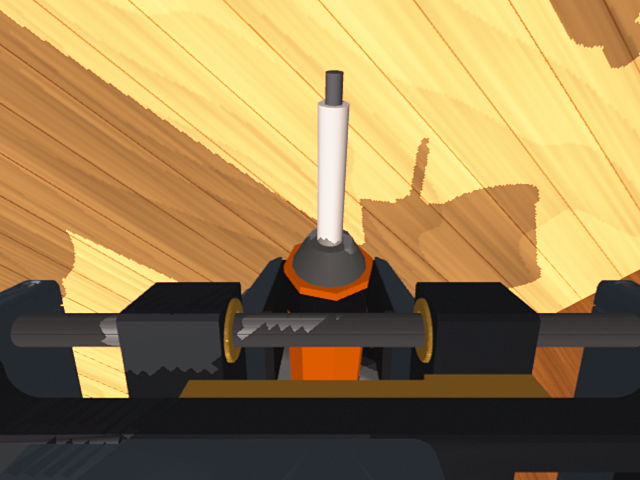

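```bash
python3 -m inch '[[[-1.0,0,-2.8],[0,0,0],3],[[-1.4,0,-3.75],[0,0,0],3],[[0,0,0],[-0.037,0,-0.1],3],[[0,0,0],[-0.037,0,-0.1],3],[[0,0,0],[-0.037,0,-0.1],3],[[0,0,0],[-0.037,0,-0.1],3],[[0,0,0],[-0.037,0,-0.1],3],[[0,0,0],[-0.037,0,-0.1],3],[[0,0,0],[-0.037,0,-0.1],3],[[0,0,0],[0,0,0],3]]'
python3 - <<'E'
from h import *
for n,uv,z in[("frL",(201,303),58),("frR",(331,309),58),("divL",(207,247),47),("divR",(334,252),47)]: print(n,ray("top",uv,z).round(1))
s,R=st();d=R@[.937,0,-.35];print("driver dir",d.round(3),np.degrees(np.arctan2(d[1],d[0])))
p=np.array([567,137,440.]);print((R.T@(p-s["position"])/10).round(2))
E
```

```text
time_s: 16.98
position: [375.6, -411.7, 454.7]
eef_rot: [2.084, 1.979, -0.373]
force: [0.1, -0.2, -1.1]
finger_gap: 39.2
grip_force: 44.7
frL [503.6 241.2  58. ]
frR [484.6 -63.5  58. ]
divL [637.1 230.8  47. ]
divR [619.7 -72.8  47. ]
t 16.98 p [375.6, -411.7, 454.7] q [-0.839, 0.068, 2.031, -0.342, 0.817, -0.58] F [0.1, -0.2, -1.1] gap 39.2 44.7
R [[0.049, 0.999, -0.018], [0.937, -0.052, -0.347], [-0.347, 0.0, -0.938]]
driver dir [0.052 0.999 0.003] 87.02641411912647
[ 52.84  16.27 -17.97]
```

View pics/top2.png

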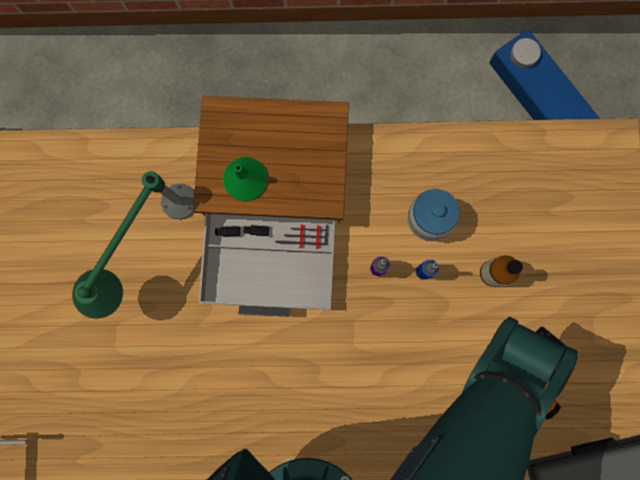

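The top view shows the orange driver off the bench, the tray clear and the other things unmoved. I'll carry it over the tray.

```bash
python3 -m inch '[[[1.65,0.5,-0.55],[0,0,0],3],[[3.3,1,-1.12],[0,0,0],3],[[3.3,1,-1.12],[0,0,0],3],[[3.3,1,-1.12],[0,0,0],3],[[3.3,1,-1.12],[0,0,0],3],[[3.3,1,-1.12],[0,0,0],3],[[3.3,1,-1.12],[0,0,0],3],[[3.3,1,-1.12],[0,0,0],3],[[3.3,1,-1.12],[0,0,0],3],[[3.3,1,-1.12],[0,0,0],3]]'
python3 -m inch '[[[3.3,1,-1.12],[0,0,0],3],[[3.3,1,-1.12],[0,0,0],3],[[3.3,1,-1.12],[0,0,0],3],[[3.3,1,-1.12],[0,0,0],3],[[3.3,1,-1.12],[0,0,0],3],[[3.3,1,-1.12],[0,0,0],3],[[1.65,0.5,-0.55],[0,0,0],3],[[0,0,0],[0,0,0],3],[[0,0,0],[0,0,0],3]]'
python3 - <<'E'
from h import *
s,R=st();d=R@[.937,0,-.35];print("driver dir",d.round(3),np.degrees(np.arctan2(d[1],d[0])))
h=d*8.5
for z in (70,34):
  p=np.array([563,83,z])-h-182*R[:,2];print(p,(R.T@(p-s["position"])/10).round(2))
cv2.imwrite("pics/w4.png",get_image("wrist")[:,:,::-1])
E
```

```text
time_s: 17.82
position: [489.6, -85.1, 445.2]
eef_rot: [2.094, 1.97, -0.375]
force: [-0.1, 0.1, -1.7]
finger_gap: 39.4
grip_force: 44.7
time_s: 18.57
position: [567.2, 136.2, 438.1]
eef_rot: [2.091, 1.973, -0.377]
force: [-0.4, -1.5, -2.2]
finger_gap: 39.2
grip_force: 44.7
t 18.57 p [567.2, 136.2, 438.1] q [0.24, 0.177, 1.94, -0.371, 1.161, 0.471] F [-0.4, -1.5, -2.2] gap 39.2 44.7
R [[0.054, 0.998, -0.022], [0.936, -0.058, -0.347], [-0.348, -0.001, -0.938]]
driver dir [0.058 0.999 0.002] 86.65576437751993
[566.43358026 137.70031855 240.61497461] [ 7.01 -0.06 18.47]
[566.43358026 137.70031855 204.61497461] [ 8.26 -0.05 21.84]
```

View pics/w4.png

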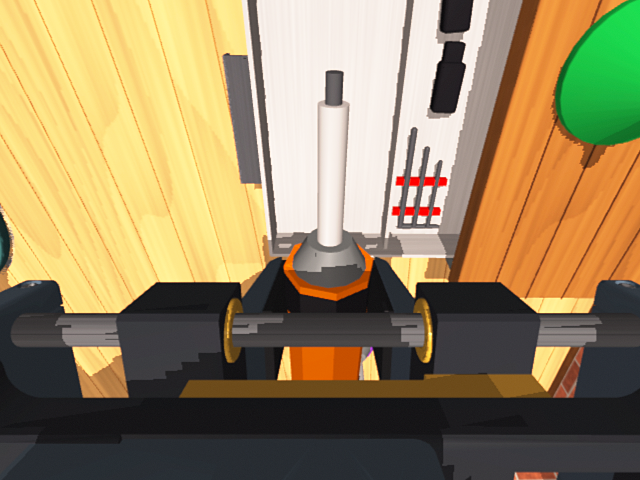

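The driver is level and parallel to the tray, centred between the front wall and the divider. I'll lower it gently.

```bash
python3 -m inch '[[[0.4,0,1.1],[0,0,0],3],[[0.9,0,2.4],[0,0,0],3],[[0.9,0,2.4],[0,0,0],3],[[0.9,0,2.4],[0,0,0],3],[[0.9,0,2.4],[0,0,0],3],[[0.9,0,2.4],[0,0,0],3],[[0.9,0,2.4],[0,0,0],3],[[0.7,0,1.7],[0,0,0],3],[[0.4,0,1.1],[0,0,0],3],[[0,0,0],[0,0,0],3]]'
python3 -m inch '[[[0.22,0,0.6],[0,0,0],3],[[0.22,0,0.6],[0,0,0],3],[[0.22,0,0.6],[0,0,0],3],[[0.18,0,0.5],[0,0,0],3],[[0.11,0,0.3],[0,0,0],3],[[0.07,0,0.2],[0,0,0],3],[[0,0,0],[0,0,0],3],[[0,0,0],[0,0,0],3]]'
python3 - <<'E'
from h import *
s,R=st();print("grasp",(s["position"]+182*R[:,2]).round(1),"dir",(R@[.937,0,-.35]).round(3))
E
```

```text
time_s: 19.45
position: [566.0, 135.5, 240.3]
eef_rot: [2.091, 1.974, -0.381]
force: [-0.4, -0.7, -2.4]
finger_gap: 39.1
grip_force: 44.7
time_s: 20.12
position: [567.0, 136.4, 213.0]
eef_rot: [2.089, 1.974, -0.376]
force: [-0.3, 0.5, -2.1]
finger_gap: 39.5
grip_force: 44.7
t 20.12 p [567.0, 136.4, 213.0] q [0.241, 0.511, 2.002, -0.482, 0.799, 0.666] F [-0.3, 0.5, -2.1] gap 39.5 44.7
R [[0.053, 0.998, -0.021], [0.936, -0.057, -0.348], [-0.348, -0.001, -0.937]]
grasp [563.2  73.2  42.4] dir [0.057 0.999 0.002]
```

```bash
python3 -m inch '[[[0.07,0,0.19],[0,0,0],3],[[0.07,0,0.19],[0,0,0],3],[[0.07,0,0.19],[0,0,0],3],[[0,0,0],[0,0,0],3],[[0,0,0],[0,0,0],3]]'
python3 -m inch '[[[0.03,0,0.09],[0,0,0],3],[[0.03,0,0.09],[0,0,0],3],[[0,0,0],[0,0,0],3]]'
```

```text
time_s: 20.53
position: [566.9, 136.4, 206.8]
eef_rot: [2.089, 1.974, -0.377]
force: [0.4, -1.0, -1.6]
finger_gap: 39.4
grip_force: 44.7
time_s: 20.78
position: [567.6, 136.5, 205.9]
eef_rot: [2.088, 1.974, -0.375]
force: [-0.8, 0.9, 9.6]
finger_gap: 39.5
grip_force: 44.7
```

```bash
python3 -m inch '[[[0,0,0],[0,0,0],3],[[0,0,0],[0,0,0],3],[[0,0,0],[0,0,0],3.9],[[0,0,0],[0,0,0],4],[[0,0,0],[0,0,0],4.2],[[0,0,0],[0,0,0],4.5],[[0,0,0],[0,0,0],5],[[0,0,0],[0,0,0],5.5],[[0,0,0],[0,0,0],6],[[0,0,0],[0,0,0],6]]' 6
python3 -m inch '[[[0,0,0],[0,0,0],6],[[0,0,-0.5],[0,0,0],6],[[0,0,-1],[0,0,0],6],[[0,0,-2],[0,0,0],6],[[0,0,-3],[0,0,0],6],[[0,0,-3],[0,0,0],6],[[0,0,-3],[0,0,0],6],[[0,0,-3],[0,0,0],6],[[0,0,-2],[0,0,0],6],[[0,0,0],[0,0,0],6]]'
python3 - <<'E'
from h import *
st();cv2.imwrite("pics/w5.png",get_image("wrist")[:,:,::-1])
E
```

```text
time_s: 21.62
position: [566.9, 136.3, 204.9]
eef_rot: [2.089, 1.974, -0.377]
force: [2.1, -0.1, -1.3]
finger_gap: 59.8
grip_force: 0.0
time_s: 22.45
position: [571.5, 198.8, 374.4]
eef_rot: [2.088, 1.973, -0.367]
force: [1.2, 0.3, 0.4]
finger_gap: 60.1
grip_force: 0.0
t 22.45 p [571.5, 198.8, 374.4] q [0.338, 0.293, 1.927, -0.371, 1.087, 0.595] F [1.2, 0.3, 0.4] gap 60.1 0.0
R [[0.054, 0.998, -0.014], [0.937, -0.055, -0.345], [-0.345, 0.005, -0.938]]
```

View pics/w5.png

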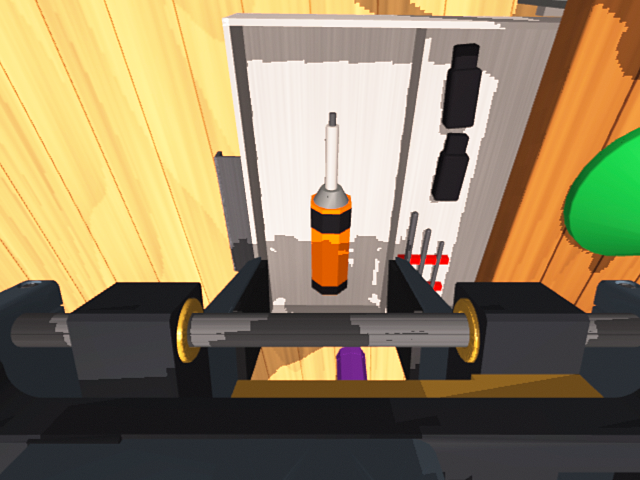

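The driver lies flat in the front compartment and the fingers are clear. Next: straighten the tool, turn it 90°, close the fingers and go in front of the lip.

```bash
python3 -m inch '[[[0,0,0],[0,0.117,0],3],[[0,0,0],[0,0.117,0],2],[[0,0,0],[0,0.117,0],1],[[0,0,0],[0,0,0.11],0],[[0,0,0],[0,0,0.112],0],[[0,0,0],[0,0,0.112],0],[[0,0,0],[0,0,0.112],0],[[0,0,0],[0,0,0.112],0],[[0,0,0],[0,0,0.112],0],[[0,0,0],[0,0,0.112],0]]' 20
python3 -m inch '[[[0,0,0],[0,0,0.112],0],[[0,0,0],[0,0,0.112],0],[[0,0,0],[0,0,0.112],0],[[0,0,0],[0,0,0.112],0],[[0,0,0],[0,0,0.112],0],[[0,0,0],[0,0,0.112],0],[[0,0,0],[0,0,0.112],0],[[0,0,0],[0,0,0],0],[[0,0,0],[0,0,0],0]]'
python3 - <<'E'
from h import *
s,R=st()
for p in([440,90,374],[440,90,231]): print((R.T@(np.array(p)-s["position"])/10).round(2))
for n,uv in[("lipL",(239,315)),("lipR",(291,316))]: print(ray("top",uv,55).round(1))
E
```

```text
time_s: 23.33
position: [570.2, 196.8, 368.3]
eef_rot: [2.933, 1.115, -0.007]
force: [-0.3, -0.1, -0.7]
finger_gap: 0.4
grip_force: 0.0
time_s: 24.08
position: [570.3, 196.9, 368.5]
eef_rot: [3.136, -0.076, -0.004]
force: [0.8, -0.2, -0.4]
finger_gap: 0.7
grip_force: 0.0
t 24.08 p [570.3, 196.9, 368.5] q [0.294, 0.276, 1.951, -0.005, 0.918, 1.917] F [0.8, -0.2, -0.4] gap 0.7 0.0
R [[0.999, -0.048, -0.002], [-0.048, -0.999, -0.005], [-0.002, 0.005, -1.0]]
[-12.5   11.31  -0.47]
[-12.47  11.25  13.83]
[474.2 152.3  55. ]
[469.9  30.4  55. ]
```

```bash
python3 -m inch '[[[-1.5,1.4,0],[0,0,0],0],[[-2.8,2.5,0],[0,0,0],0],[[-2.8,2.5,0],[0,0,0],0],[[-2.8,2.5,0],[0,0,0],0],[[-2.2,2.0,0],[0,0,0],0],[[-0.5,0.4,0],[0,0,0],0],[[0,0,0],[0,0,0],0]]'
python3 -m inch '[[[0,0,1.4],[0,0,0],0],[[0,0,2.8],[0,0,0],0],[[0,0,2.8],[0,0,0],0],[[0,0,2.8],[0,0,0],0],[[0,0,2.5],[0,0,0],0],[[0,0,1.2],[0,0,0],0],[[0,0,0],[0,0,0],0]]'
python3 -c "
from h import *
st()"
```

```text
time_s: 24.67
position: [437.6, 89.9, 369.6]
eef_rot: [3.136, -0.078, -0.003]
force: [0.5, -0.0, 0.0]
finger_gap: 0.1
grip_force: 0.0
time_s: 25.25
position: [438.8, 90.6, 232.2]
eef_rot: [3.135, -0.077, -0.008]
force: [-0.5, -0.1, -0.8]
finger_gap: 0.5
grip_force: 0.0
t 25.25 p [438.8, 90.6, 232.2] q [0.152, 0.301, 2.283, -0.008, 0.564, 1.779] F [-0.5, -0.1, -0.8] gap 0.5 0.0
R [[0.999, -0.049, -0.005], [-0.049, -0.999, -0.005], [-0.005, 0.005, -1.0]]
```

```bash
python3 -m inch '[[[0.5,0,0],[0,0,0],0],[[0.5,0,0],[0,0,0],0],[[0.4,0,0],[0,0,0],0],[[0.4,0,0],[0,0,0],0],[[0.4,0,0],[0,0,0],0],[[0.6,0,0],[0,0,0],0],[[0.8,0,0],[0,0,0],0],[[1,0,0],[0,0,0],0],[[1,0,0],[0,0,0],0],[[1,0,0],[0,0,0],0]]'
python3 -m inch '[[[1,0.02,0],[0,0,0],0],[[1,0.02,0],[0,0,0],0],[[1,0.02,0],[0,0,0],0],[[1,0.02,0],[0,0,0],0],[[1,0.02,0],[0,0,0],0],[[1,0.02,0],[0,0,0],0],[[1,0.02,0],[0,0,0],0],[[1,0.02,0],[0,0,0],0],[[1,0.02,0],[0,0,0],0],[[1,0.02,0],[0,0,0],0]]'
python3 -m inch '[[[1,0,0],[0,0,0],0],[[1,0,0],[0,0,0],0],[[0.8,0,0],[0,0,0],0],[[0.6,0,0],[0,0,0],0],[[0.4,0,0],[0,0,0],0],[[0.2,0,0],[0,0,0],0],[[0,0,0],[0,0,0],0]]'
python3 -c "
from h import *
st();cv2.imwrite('pics/top3.png',get_image('side')[:,:,::-1])"
```

```text
time_s: 26.08
position: [505.8, 86.6, 234.6]
eef_rot: [3.136, -0.081, -0.002]
force: [-3.3, -1.3, 0.7]
finger_gap: 0.6
grip_force: 1.3
time_s: 26.92
position: [605.3, 79.6, 234.5]
eef_rot: [3.136, -0.081, -0.002]
force: [-1.7, 1.9, -0.0]
finger_gap: 0.3
grip_force: 1.3
time_s: 27.5
position: [644.7, 77.5, 234.5]
eef_rot: [3.136, -0.081, -0.001]
force: [-0.5, 0.8, 0.9]
finger_gap: 0.3
grip_force: 0.0
t 27.5 p [644.7, 77.5, 234.5] q [0.084, 0.533, 1.884, -0.007, 0.725, 1.712] F [-0.5, 0.8, 0.9] gap 0.3 0.0
R [[0.999, -0.052, -0.001], [-0.052, -0.999, -0.004], [-0.0, 0.004, -1.0]]
```

View pics/top3.png

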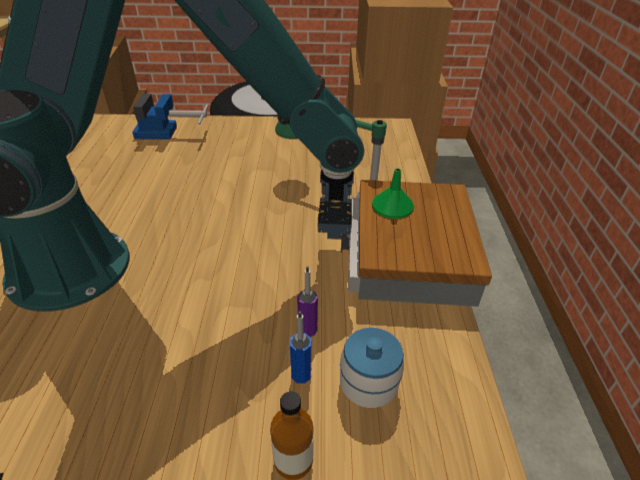

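The tray is almost home, with its front still just visible at x≈355. I'll creep it in until the force rises.

```bash
python3 -m inch '[[[0.3,0,0],[0,0,0],0],[[0.3,0,0],[0,0,0],0],[[0.3,0,0],[0,0,0],0],[[0.3,0,0],[0,0,0],0],[[0.2,0,0],[0,0,0],0],[[0.1,0,0],[0,0,0],0],[[0,0,0],[0,0,0],0]]'
python3 -m inch '[[[0.15,0,0],[0,0,0],0],[[0.15,0,0],[0,0,0],0],[[0,0,0],[0,0,0],0]]'
```

```text
time_s: 28.13
position: [659.6, 76.7, 234.5]
eef_rot: [3.136, -0.081, -0.001]
force: [-0.4, -0.5, 0.5]
finger_gap: 0.2
grip_force: 0.0
time_s: 28.38
position: [662.5, 76.6, 234.5]
eef_rot: [3.136, -0.081, -0.001]
force: [-0.5, 0.5, -0.3]
finger_gap: 0.3
grip_force: 0.1
```

```bash
for i in 1; do python3 -m inch '[[[0.1,0,0],[0,0,0],0],[[0.1,0,0],[0,0,0],0]]'
python3 -m inch '[[[0.1,0,0],[0,0,0],0],[[0.1,0,0],[0,0,0],0]]'; python3 -m inch '[[[0.1,0,0],[0,0,0],0],[[0.1,0,0],[0,0,0],0]]'; done
```

```text
time_s: 28.55
position: [664.3, 76.5, 234.5]
eef_rot: [3.136, -0.081, -0.002]
force: [-2.0, -0.6, 0.8]
finger_gap: 0.8
grip_force: 1.0
time_s: 28.72
position: [665.8, 76.4, 234.4]
eef_rot: [3.136, -0.081, -0.006]
force: [-15.1, 1.6, 13.8]
finger_gap: 0.1
grip_force: 8.0
time_s: 28.88
position: [666.7, 76.4, 234.4]
eef_rot: [3.136, -0.081, -0.013]
force: [-29.9, 1.8, 26.5]
finger_gap: 0.8
grip_force: 15.0
```

```bash
python3 -m inch '[[[-0.3,0,0],[0,0,0],0],[[-1,0,0],[0,0,0],0],[[-2,0,0],[0,0,0],0],[[-3,0,0],[0,0,0],0],[[-3,0,0],[0,0,0],0],[[-3,0,-2],[0,0,0],0],[[-2,0,-3],[0,0,0],0],[[0,0,-3],[0,0,0],0],[[0,0,-3],[0,0,0],0],[[0,0,0],[0,0,0],0]]'
python3 -c "
from h import *
st();t=get_image('top');w=get_image('wrist');cv2.imwrite('pics/end.png',np.hstack([t[60:460,40:440],cv2.resize(w,(533,400))[:,66:466]])[:,:,::-1])"
```

```text
time_s: 29.72
position: [526.5, 84.5, 350.0]
eef_rot: [3.137, -0.081, 0.011]
force: [1.3, -0.3, 2.0]
finger_gap: 0.4
grip_force: 0.0
t 29.72 p [526.5, 84.5, 350.0] q [0.116, 0.195, 2.098, -0.006, 0.842, 1.742] F [1.3, -0.3, 2.0] gap 0.4 0.0
R [[0.999, -0.052, 0.007], [-0.052, -0.999, -0.004], [0.007, 0.003, -1.0]]
```

View pics/end.png

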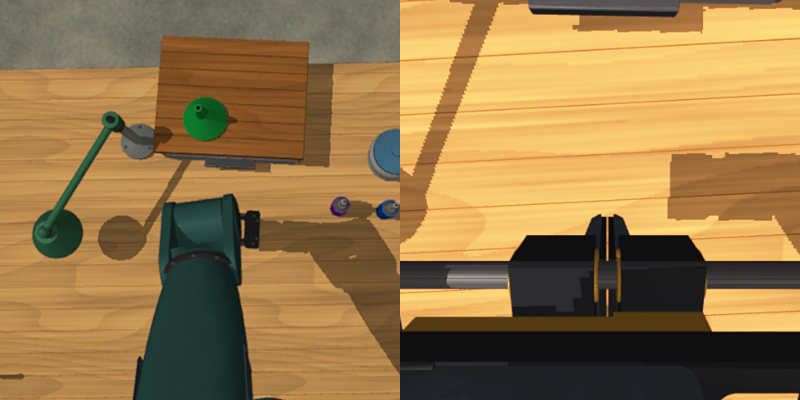

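```bash
python3 -c "
from h import *
t=get_image('top');g=t.astype(int).sum(2)
for u in(255,270,285): print(u,[(v,g[v,u]) for v in range(214,234)])
c,s=np.cos(-.06),np.sin(-.06)
for o in(0,6,12):
  f=lambda x,y,z:(702+c*x-s*y,74+s*x+c*y,z)
  print(o,proj('top',[f(-22-o,0,58),f(-22-o,0,44),f(-o,0,58),f(0,0,105),f(0,0,75)]).round(1).tolist())
"
```

```text
255 [(214, np.int64(195)), (215, np.int64(137)), (216, np.int64(233)), (217, np.int64(270)), (218, np.int64(229)), (219, np.int64(190)), (220, np.int64(191)), (221, np.int64(191)), (222, np.int64(192)), (223, np.int64(194)), (224, np.int64(196)), (225, np.int64(223)), (226, np.int64(184)), (227, np.int64(275)), (228, np.int64(376)), (229, np.int64(393)), (230, np.int64(412)), (231, np.int64(424)), (232, np.int64(435)), (233, np.int64(438))]
270 [(214, np.int64(234)), (215, np.int64(147)), (216, np.int64(158)), (217, np.int64(239)), (218, np.int64(234)), (219, np.int64(187)), (220, np.int64(190)), (221, np.int64(188)), (222, np.int64(192)), (223, np.int64(192)), (224, np.int64(191)), (225, np.int64(193)), (226, np.int64(216)), (227, np.int64(179)), (228, np.int64(175)), (229, np.int64(235)), (230, np.int64(361)), (231, np.int64(440)), (232, np.int64(444)), (233, np.int64(440))]
285 [(214, np.int64(269)), (215, np.int64(200)), (216, np.int64(115)), (217, np.int64(188)), (218, np.int64(222)), (219, np.int64(195)), (220, np.int64(186)), (221, np.int64(188)), (222, np.int64(188)), (223, np.int64(187)), (224, np.int64(189)), (225, np.int64(186)), (226, np.int64(196)), (227, np.int64(186)), (228, np.int64(167)), (229, np.int64(203)), (230, np.int64(254)), (231, np.int64(375)), (232, np.int64(448)), (233, np.int64(443))]
0 [[271.3, 227.4], [272.0, 228.3], [271.8, 218.3], [269.7, 214.9], [271.1, 217.1]]
6 [[271.2, 229.9], [271.8, 230.7], [271.7, 220.8], [269.7, 214.9], [271.1, 217.1]]
12 [[271.0, 232.4], [271.7, 233.2], [271.6, 223.2], [269.7, 214.9], [271.1, 217.1]]
```

```bash
python3 -c "
from h import *
print(ctrl.finish_job())"
```

```text
the job is handed in; nothing more can be done
None
```

I swung the lamp clear to the left, laid the orange and black driver flat in the front compartment, and pushed the tray home against its stop, which the top camera confirmed to within a few millimetres. The job was handed in at about 30 s without a verdict being returned, and the bottle, crock and funnel looked unmoved in the pictures.

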